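# Open a filter housing whose cap may unscrew either way

### The arm

A 6-joint arm with a two-finger parallel gripper is mounted at the origin on a cart in front of the work surface, level with it; the furniture and walls round the work are solid. World frame = base frame: x ahead of the robot, y to its left, z up, the work surface at z = 0. Lengths are in m, angles in rad, forces in N, time in s.
With the tool pointing down it reaches from about 0.325 to 1 m from the base axis. Payload 5.1 kg.
Tool frame: the origin (TCP) lies between the finger pads; the fingertips stand 8 mm ahead of it and the grasp point (between the pads) lies 11 mm behind it (manip.finger_overhang is the distance from the TCP to the fingertips, in m); x points along the fingers, y is the direction in which the jaws open and shut, and the axes are right-handed (so a half turn about x gives the same grasp; the last joint's range is limited). The gripper opens to 85 mm and grips with 20 to 120 N. Pads are 22 mm wide; open, the fingers measure 114 mm over their backs; the gripper's body (76 mm by 85 mm) begins 54 mm behind the grasp point. The pads swing forward as they close: fully open they stand 13 mm farther back than shut.
Start: joints at [-1.217, 0.124, 1.65, -0, 1.367, -0.083], TCP at [0.275, -0.589, 0.239] pointing down, gripper open.
Joint ranges: [-2.61, 2.61], [-1.02, 2.33], [0.03, 2.71], [-1.35, 4.49], [0.32, 2.68], [-2.91, 2.91]. Speed limits (rad/s): [2.57, 2.57, 3.14, 3.14, 3.14, 3.14].

### API

Orientations are given as [roll, pitch, yaw] about the fixed x, y, z axes, in that order (R = Rz(yaw) Ry(pitch) Rx(roll)).
In Python, from rig import manip gives the robot as it stands.
- The arm moves only by the shell command python3 -m handwheel 'ROWS' [FORCE]. ROWS is JSON, a list that holds one entry, the list of rows, each a list of 7 numbers: the turn, a rotation vector about the tool's x, y, z in rad, then the shift along the tool's x, y, z in m, then the opening, from 0 (shut) to 1 (fully open). A call has 1 to 10 rows; each row is the pose to reach, as a shift and turn from the pose commanded when the call began, along the tool's axes at that moment; what a row does not reach only later rows make up. A row lasts 1/12 s, in which the tool goes at most 41.7 mm and 7.16 degrees, less where a joint would pass 70% of its speed; a pose out of reach is approached as far as the arm can. A call with a gripper value outside its range is refused whole. The fingers move at their own pace and stop on an object; FORCE is the grip in N (left out, the last holds). Time passes only in rows, so rows that repeat a pose let the fingers close. It gives the time, the measured TCP pose, the force and the opening at its end, in the units of the state.
- manip.state(): the state, without advancing time (a new reading comes with each control period).
- manip.read_camera(name): name is "side" or "top"; returns a dict with "image" (420x560x3 uint8, blue, green, red), "fx", "fy", "cx", "cy" (pixels), "dist" ([k1, k2, p1, p2, k3] as OpenCV has them; the pictures are not rectified), "T" (4x4, takes a point from camera to world coordinates). Camera axes: x right, y down, z forward; pixel columns grow to the right and rows downward; lengths in m; the calibration is good to about 2 mm. A picture is of the moment at which its call begins. There is no depth.
- manip.finish_job(): hands the job in, once; it reports no verdict.
The state is a dict: "clock": time; "joint_positions": joint angles; "qd": joint speeds; "joint_torque": joint torques, N m; "ee_pos": TCP position; "ee_rot": TCP orientation; "ft_force": force on the tool from outside, world axes, zero at the start; "wrist_torque": the same for the moment, N m; "finger_gap": finger opening in m.
Only numpy, scipy, OpenCV 4.12 (cv2) and the standard library are available. Lean on these libraries where they do the work, as an engineer would, in place of code of your own. Each camera call takes 0.05 s, during which the arm holds its last target.

### The job

Open the water filter: wind the crank on top of its gearbox until the red lock bar is fully back against its stop, then unscrew the blue cap and lift it off. Nobody knows whether the cap has an ordinary or a left-hand thread, so try one way and, if it stops dead, the other. Finish while still holding the cap level in the gripper, well clear above the open housing; leave the bar back, and do not disturb the mug, the bean tin, the spice jar or the salt shaker.

Things in the scene. Friction and masses are not known exactly. Their poses are not given: they have to be found in the camera images.
- filter: water filter fixed to the worktop, place and yaw vary: grey base plate, white round housing 76 mm across, 92 mm tall, and a white gearbox block 76 x 86 mm, 118 mm tall. Origin on the worktop on the housing's axis; z up; its -y axis points from the housing to the gearbox, whose crank axis is 160 mm away.
- crank_axis (a point): point on the crank wheel's upright axis, 150 mm above the worktop (level with the middle of the crank grip). The wheel is dark steel, 100 mm across, top at 127 mm above the worktop (hub 132 mm).
- crank_grip (a point): middle of the crank's upright black grip: a free-turning sleeve 15 mm across and 40 mm tall (130 to 170 mm above the worktop), 40 mm out from the crank's axis. Take it from above and lead it round the circle; the hand need not turn with it.
- crank_wheel (a joint): crank angle, rad: grows counter-clockwise seen from above, up to 3.5 (bar fully back, hard stop); starts between 0 and 0.5. About 0.06 N m of friction keeps it where it is left.
- lock_bar (a joint): travel of the red lock bar, m: 10 mm per rad of the crank. Near 0 its tip hooks over the cap's flange so that the cap cannot be lifted; 0.035 is fully back, its shoulder on the gearbox face. It lies 103 to 111 mm above the worktop; fully back its tip is 66 mm from the housing's axis.
- cap_center (a point): middle of the blue cap's round ribbed grip, on its axis; z up; x along the white line on its top, which shows its turn. The grip is 56 mm across and 34 mm tall (98 to 132 mm above the worktop when closed, this point 115 mm up); a flange 72 mm across lies below it (92 to 98 mm up). Loose, about 0.12 kg. A plug and key reach 36 mm below the flange into the housing.
- mouth (a point): centre of the housing's mouth, under the closed cap. Its quick thread frees the cap after a turn of 1.0 to 1.7 rad from closed the right way (aim at 1.3); the wrong way it stops dead after 0.2 to 0.5 rad. The right way varies and cannot be seen. Closed, the cap has 3 mm of upward play; it turns without rising; once free it lifts straight up and is out after 40 mm.
- mug: white mug with dark dots, 82 x 114 x 91 mm, bystander; origin under its centre
- bean_tin: squat red food tin, 75 mm across, 58 mm tall, bystander; origin under its centre
- spice_jar: small glass spice jar with a green cap, 46 mm across, 106 mm tall, bystander; origin under its centre
- salt: glass salt shaker with a grey top, 44 mm across, 90 mm tall, bystander; origin under its centre
Not all that is in view belongs to the job. What is meant by the part that bears cap_center is not orange, turquoise or yellow, and is the larger of those in its own colour.

How it is judged:
By the outcome, as a careful person would: the job done as asked, in the order asked, and still so for the second after the job is handed in, while the arm keeps its last pose, push and grip.
It also fails if it takes over 64 s, if anything falls off the work surface, if the arm or the gripper's body presses on something with over 40 N, if the wrist force passes 120 N, or if a joint passes its speed limit or range.

## Working session

There is one attempt and no reset: what is moved stays moved. The work goes in short steps, Python scripts to look and compute and a shell command to move; the robot and the scene stay as the last step left them, time stands still between calls to the robot, and variables do not carry over. Pictures are saved under pics/ and viewed, and the job is handed in when it is done.

```bash
mkdir -p pics; ls
python3 - <<'E'
from rig import manip
import cv2
s=manip.state()
print({k:(v if not hasattr(v,'tolist') else v.tolist()) for k,v in s.items()})
for n in("side","top"):
    r=manip.read_camera(n); cv2.imwrite(f"pics/{n}0.png",r["image"]); print(n,r["fx"],r["fy"],r["cx"],r["cy"],r["dist"],r["T"])
E
```

```text
pics
{'clock': 0.0, 'joint_positions': [-1.2165835101897975, 0.12450733759852188, 1.651690411843666, 2.8925146430839505e-05, 1.3674926187034935, -0.08264429946383295], 'qd': [0.0008142426019767244, 0.0010761880692216062, -9.280855944025318e-05, 0.0007441680058418308, -0.00026398459921077614, -2.3413769248290529e-07], 'joint_torque': [0.0024622205091873184, -42.36129283905029, -36.545283794403076, -9.9444678198779e-05, 0.006710735033266246, 5.531168056904789e-06], 'ee_pos': [0.2747570517560398, -0.5884135375133247, 0.23804185423040736], 'ee_rot': [-1.6669388479944083, 1.5686984210376398, 1.9115050517874257], 'ft_force': [0.2150026761920531, 0.9025936975395222, -0.3275999985520887], 'wrist_torque': [0.00576400687192918, 0.04622961358343493, -0.023576972520419164], 'finger_gap': 0.08527042226193764}
side 476.91080796572555 476.91080796572555 281.39602849793437 213.6395341544033 [-0.15205089  0.          0.          0.          0.        ] [[ 0.9920316   0.09037686 -0.08778003  0.6781261 ]
 [ 0.12488914 -0.61353286  0.77973081 -0.99415478]
 [ 0.01661369 -0.78448037 -0.61993107  0.89957266]
 [ 0.          0.          0.          1.        ]]
top 500.6439188903939 500.6439188903939 282.75231252898095 213.91471629146417 [-0.03292096  0.          0.          0.          0.        ] [[-0.0227226  -0.99210703  0.12331802  0.41427038]
 [-0.99972129  0.02175834 -0.00916056 -0.01413897]
 [ 0.00640506 -0.1234918  -0.99232492  1.26903457]
 [ 0.          0.          0.          1.        ]]
```

View pics/side0.png

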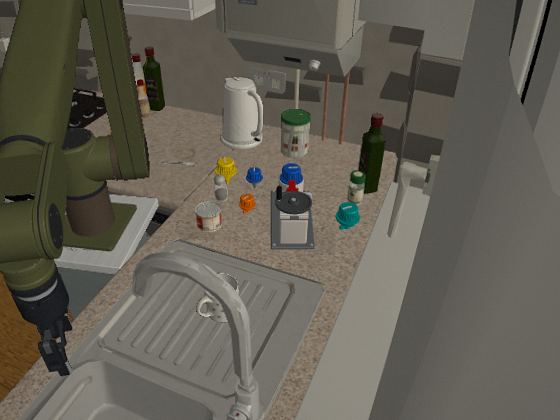

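View pics/top0.png

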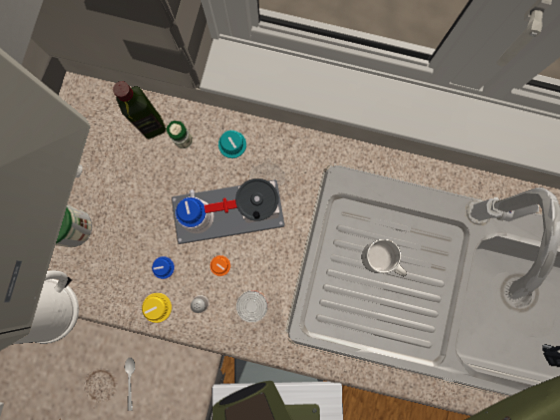

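Candidates for the cap in the top image are large blue (190,211), small blue (163,267), orange (220,265), yellow (156,307) and turquoise (232,144). The large blue one on the filter housing fits: right colour, the larger of the two blues, and the red bar hooks over it. I'll confirm in a crop.

```bash
python3 - <<'E'
import cv2,numpy as np
a=cv2.imread("pics/top0.png")[165:285,140:300]; b=cv2.imread("pics/side0.png")[150:260,200:370]
cv2.imwrite("pics/topc.png",cv2.resize(a,(800,600),interpolation=cv2.INTER_CUBIC))
cv2.imwrite("pics/sidec.png",cv2.resize(b,(800,518),interpolation=cv2.INTER_CUBIC))
E
cat > h.py <<'E'
from rig import manip
import cv2,numpy as np
from scipy.spatial.transform import Rotation as Ro
def K(r): return np.array([[r["fx"],0,r["cx"]],[0,r["fy"],r["cy"]],[0,0,1.]])
def ray(r,uv,z):
    p=cv2.undistortPoints(np.array([[uv]],float),K(r),np.array(r["dist"]))[0,0]
    T=np.array(r["T"]); d=T[:3,:3]@[p[0],p[1],1]; o=T[:3,3]
    return o+d*(z-o[2])/d[2]
def proj(r,P):
    T=np.array(r["T"]); Q=(np.atleast_2d(P)-T[:3,3])@T[:3,:3]
    return cv2.projectPoints(Q,np.zeros(3),np.zeros(3),K(r),np.array(r["dist"]))[0][:,0]
def tool():
    s=manip.state(); return np.array(s["ee_pos"]),Ro.from_euler("xyz",s["ee_rot"]).as_matrix(),s
E
```

```text
(no output)
```

View pics/topc.png

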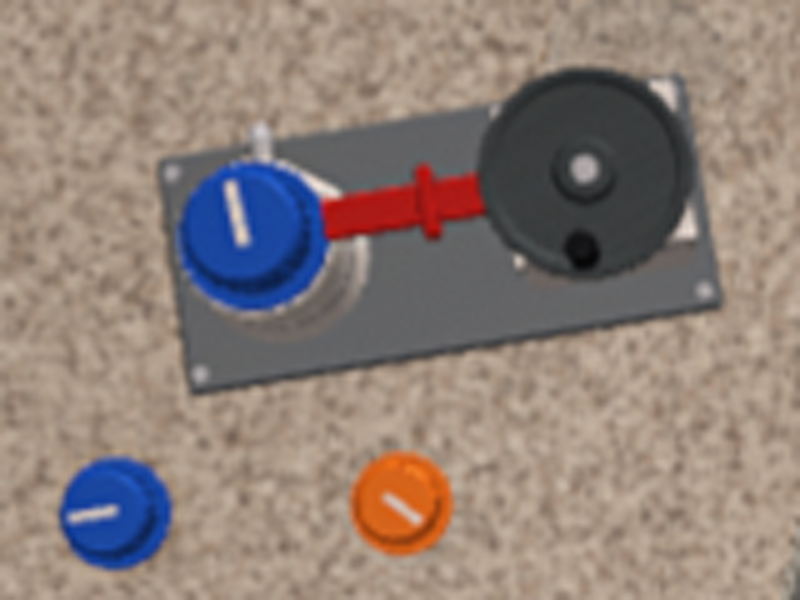

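View pics/sidec.png

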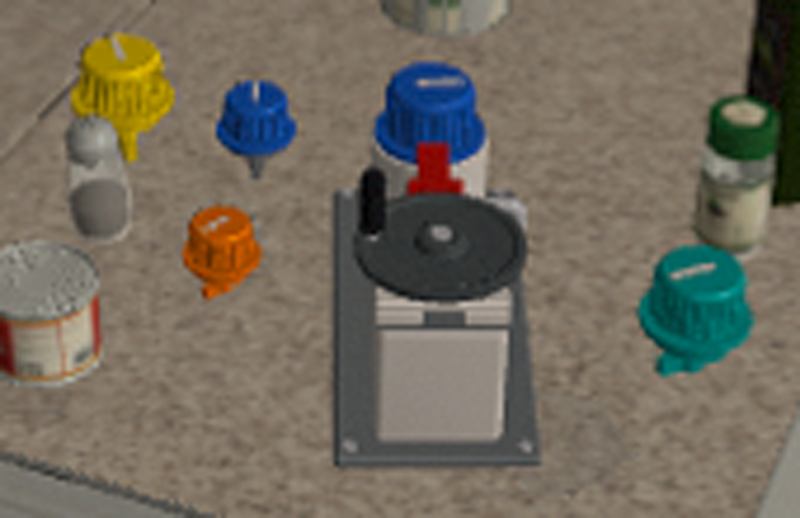

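The crops confirm it: the large blue cap sits on the housing with the red bar hooked over its flange. The grip is at about (256,213) in the top image. Now the poses.

Run:
```python
from h import *
t=manip.read_camera("top"); s=manip.read_camera("side")
T=lambda x,y:(140+(x+.5)/5-.5,165+(y+.5)/5-.5)
S=lambda x,y:(200+(x+.5)/4.706-.5,150+(y+.5)/4.706-.5)
o={}
for n,a,b,z in [("hub",(583,168),(441,232),.134),("grip",(582,240),(373,172),.17),("cap",(241,221),(430,80),.132)]:
    o[n]=(ray(t,T(*a),z),ray(s,S(*b),z)); print(n,o[n])
print("line",ray(t,T(230,182),.132),ray(t,T(244,245),.132))
for n in (0,1):
    d=o["hub"][n]-o["cap"][n]; print(np.linalg.norm(d[:2]),np.arctan2(d[1],d[0])+np.pi/2, np.linalg.norm((o["grip"][n]-o["hub"][n])[:2]))
# overlay with mean
hub=(o["hub"][0]+o["hub"][1])/2; cap=(o["cap"][0]+o["cap"][1])/2
m=(hub+cap)/2; d=(hub-cap)[:2]; d/=np.linalg.norm(d); hub=m[:2]+d*.08; cap=m[:2]-d*.08
grip=((o["grip"][0]+o["grip"][1])/2)[:2]; 
print("hub",hub,"cap",cap,"grip",grip)
a=np.linspace(0,2*np.pi,60)
def circ(c,r,z): return np.c_[c[0]+r*np.cos(a),c[1]+r*np.sin(a),0*a+z]
for nm,r,(x0,y0,x1,y1),sc in(("top",t,(140,165,300,285),5),("side",s,(200,150,370,260),4.7)):
    im=cv2.resize(r["image"][y0:y1,x0:x1],None,fx=sc,fy=sc,interpolation=cv2.INTER_CUBIC)
    for c,rr,z in((hub,.05,.127),(cap,.028,.132),(cap,.036,.092),(grip,.0075,.17),(grip,.0075,.13)):
        p=((proj(r,circ(c,rr,z))-[x0,y0]+.5)*sc-.5).astype(np.int32)
        cv2.polylines(im,[p],True,(0,255,255),1)
    cv2.imwrite(f"pics/ov_{nm}.png",im)
    print(im.shape)
p,R,st=tool(); print(p,R.round(3).tolist())
```

```text
hub (array([0.59296296, 0.0354328 , 0.134     ]), array([0.59353861, 0.03704697, 0.134     ]))
grip (array([0.5550775 , 0.03482233, 0.17      ]), array([0.55341185, 0.03961274, 0.17      ]))
cap (array([0.57215066, 0.19263608, 0.132     ]), array([0.56946666, 0.19922804, 0.132     ]))
line [0.59033758 0.19770896 0.132     ] [0.56103252 0.1912531  0.132     ]
0.15857497304807486 0.1316255593231852 0.03789037732734064
0.16395779593202947 0.14735058696078518 0.04020870566582851
hub [0.59316301 0.03686445] cap [0.57089643 0.1953075 ] grip [0.55424467 0.03721754]
(600, 800, 3)
(517, 799, 3)
[ 0.27483421 -0.58864459  0.23854136] [[-0.0, 0.423, -0.906], [0.001, -0.906, -0.423], [-1.0, -0.001, -0.0]]
```

View pics/ov_top.png

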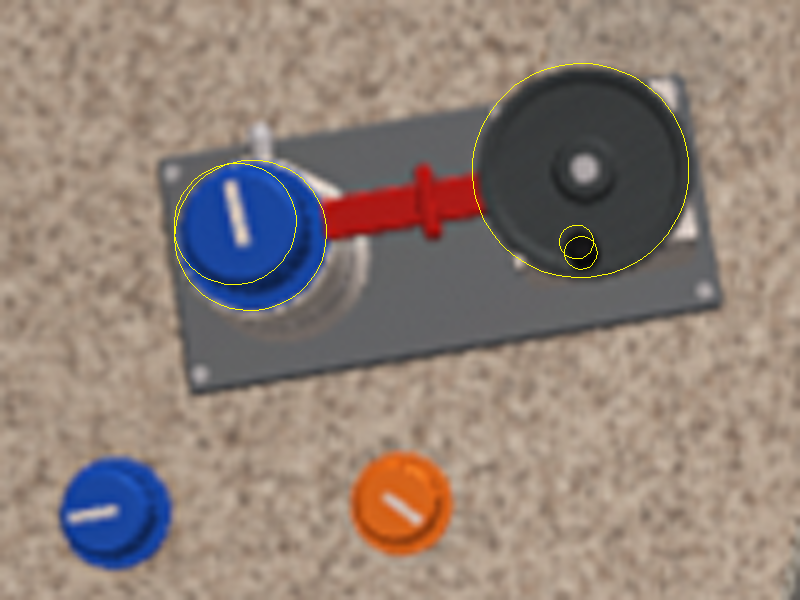

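View pics/ov_side.png

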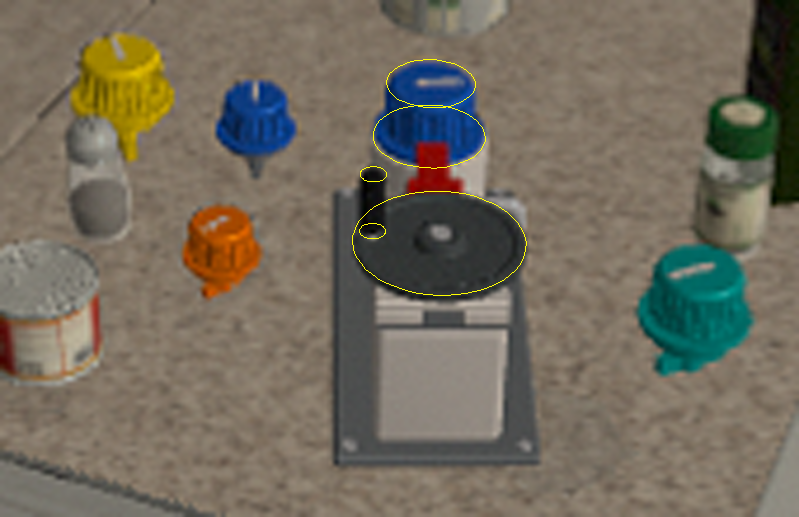

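Overlay fits within about 2 mm. It suggests hub (0.5925, 0.0355), cap (0.570, 0.194) and grip (0.553, 0.0355). Before transit I'll locate the tap spout, which stands between the start and the filter: spout end near top (518,290) / side (140,290), arch top near side (180,255).

Run:
```python
from h import *
t=manip.read_camera("top"); s=manip.read_camera("side")
for z in (.1,.2,.3,.4): print(z,ray(t,(518,290),z)[:2],ray(s,(140,288),z)[:2],'arch',ray(t,(550,215),z)[:2],ray(s,(175,255),z)[:2])
p,R,_=tool()
for tgt in([.30,-.25,.26],[.553,.0355,.20]):
    print(R.T@(np.array(tgt)-p))
for n,uv,z in(("mug",(383,257),.05),("salt",(198,303),.05),("tin",(252,306),.058),("spice",(180,132),.1),("bottle",(125,92),.3)): print(n,ray(t,uv,z)[:2])
cv2.imwrite("pics/faucet.png",cv2.resize(s["image"][230:420,0:300],None,fx=2.6,fy=2.6))
```

```text
0.1 [ 0.36851252 -0.57006881] [ 0.28034809 -0.30640186] arch [ 0.54297554 -0.66171257] [ 0.32798833 -0.18809116]
0.2 [ 0.37242668 -0.5225142 ] [ 0.33009692 -0.39241692] arch [ 0.53196601 -0.60631869] [ 0.37177895 -0.28890296]
0.3 [ 0.37634084 -0.47495959] [ 0.37984574 -0.47843198] arch [ 0.52095649 -0.55092481] [ 0.41556956 -0.38971477]
0.4 [ 0.380255   -0.42740498] [ 0.42959457 -0.56444705] arch [ 0.50994696 -0.49553093] [ 0.45936017 -0.49052657]
[-0.02087322 -0.29636954 -0.16608935]
[ 0.03925735 -0.4479935  -0.51610897]
mug [ 0.45473064 -0.26700555]
salt [0.35458424 0.18310072]
tin [0.345108   0.05304138]
spice [0.76338704 0.21755991]
bottle [0.78956402 0.28959557]
```

View pics/faucet.png

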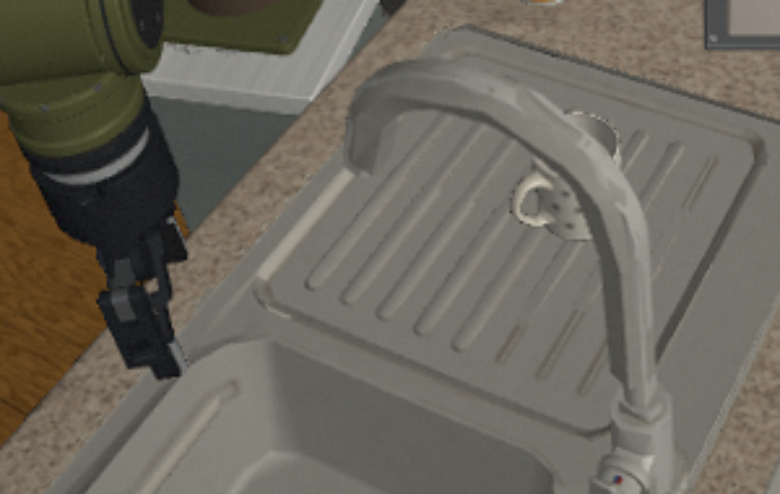

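The spout end is at about (0.38, -0.48, 0.30), so I'll pull inward first, then swing round, and turn the hand on the way.

```bash
python3 -m handwheel '[[[-0.1,0,0,-0.01,-0.034,0.007,0.4],[-0.2,0,0,-0.01,-0.068,0.014,0.4],[-0.3,0,0,-0.01,-0.102,0.022,0.4],[-0.4,0,0,-0.01,-0.136,0.029,0.4],[-0.5,0,0,-0.01,-0.17,0.036,0.4],[-0.5,0,0,-0.01,-0.17,0.036,0.4]]]'
cat >> h.py <<'E'
def to(tgt,yaw=None):
    p,R,s=tool(); print("p",p.round(4),"yaw",np.arctan2(R[1,1],R[0,1]).round(3),"tilt",R[2].round(3),"gap",round(s["finger_gap"],4),"F",np.round(s["ft_force"],1),"tau",np.round(s["wrist_torque"],2),"t",s["clock"],"q",np.round(s["joint_positions"],2))
    print("shift",(R.T@(np.array(tgt)-p)).round(4))
    if yaw is not None: print("turn",Ro.from_matrix(R.T@np.array([[0,np.cos(yaw),-np.sin(yaw)],[0,np.sin(yaw),np.cos(yaw)],[-1,0,0]]) if 0 else R.T@np.c_[[0,0,-1],[np.cos(yaw),np.sin(yaw),0],np.cross([0,0,-1],[np.cos(yaw),np.sin(yaw),0])]).as_rotvec().round(4))
E
python3 -c "
from h import *
to([.3,-.2,.25],.14)"
```

```text
clock: 0.8
ee_pos: [0.1681, -0.446, 0.2481]
ee_rot: [-2.004, 1.568, 2.077]
ft_force: [0.3, -1.2, -0.0]
finger_gap: 0.0339
p [ 0.1681 -0.446   0.2481] yaw -0.632 tilt [-1.    -0.003 -0.001] gap 0.0339 F [ 0.3 -1.2 -0. ] tau [-0.01 -0.07  0.  ] t 0.8 q [-1.32 -0.28  2.01 -0.    1.41 -0.69]
shift [-0.0014 -0.0389 -0.2764]
turn [-0.772  -0.0023  0.0021]
```

```bash
python3 -m handwheel '[[[-0.1,0,0,0,-0.006,-0.04,0.4],[-0.2,0,0,0,-0.012,-0.08,0.4],[-0.3,0,0,0,-0.018,-0.12,0.4],[-0.4,0,0,0,-0.024,-0.16,0.4],[-0.5,0,0,0,-0.03,-0.2,0.4],[-0.6,0,0,0,-0.035,-0.24,0.4],[-0.7,0,0,0,-0.039,-0.276,0.4],[-0.772,0,0,0,-0.039,-0.276,0.4],[-0.772,0,0,0,-0.039,-0.276,0.4]]]'; 
python3 -c "
from h import *
to([.553,.0355,.22],.14)"
```

```text
clock: 1.55
ee_pos: [0.3036, -0.2031, 0.2497]
ee_rot: [0.691, 1.569, -0.736]
ft_force: [-0.5, -0.8, -0.5]
finger_gap: 0.0342
p [ 0.3036 -0.2031  0.2497] yaw 0.144 tilt [-1.     0.001  0.001] gap 0.0342 F [-0.5 -0.8 -0.5] tau [-0.05  0.   -0.01] t 1.55 q [-0.74 -0.58  2.22  0.    1.5  -0.88]
shift [ 0.0298  0.281  -0.2004]
turn [ 0.004   0.001  -0.0008]
```

```bash
python3 -m handwheel '[[[0,0,0,0,0.033,-0.024,0.4],[0,0,0,0,0.066,-0.048,0.4],[0,0,0,0,0.1,-0.072,0.4],[0,0,0,0,0.134,-0.096,0.4],[0,0,0,0,0.168,-0.12,0.4],[0,0,0,0.01,0.201,-0.144,0.4],[0,0,0,0.015,0.234,-0.168,0.4],[0,0,0,0.02,0.26,-0.186,0.4],[0,0,0,0.025,0.281,-0.2,0.4],[0,0,0,0.025,0.281,-0.2,0.4]]]'
python3 - <<'E'
from h import *
to([.553,.0355,.145],.14)
t=manip.read_camera("top"); s=manip.read_camera("side")
cv2.imwrite("pics/t1.png",cv2.resize(t["image"][120:285,140:360],None,fx=3.6,fy=3.6)); cv2.imwrite("pics/s1.png",cv2.resize(s["image"][130:280,180:380],None,fx=4,fy=4))
p,R,_=tool(); print(proj(t,[p+R[:,0]*.008, p]),proj(s,[p+R[:,0]*.008,p]))
E
```

```text
clock: 2.38
ee_pos: [0.5555, 0.0334, 0.2224]
ee_rot: [-2.15, 1.569, 2.699]
ft_force: [-0.1, -0.8, 0.2]
finger_gap: 0.034
p [0.5555 0.0334 0.2224] yaw 0.137 tilt [-1.    -0.002 -0.001] gap 0.034 F [-0.1 -0.8  0.2] tau [ 0.    0.03 -0.  ] t 2.3833 q [-0.04 -0.07  1.88  0.    1.34 -0.17]
shift [ 0.0774 -0.0021 -0.0024]
turn [-0.0031 -0.0011  0.0017]
[[256.64181254 210.49226386]
 [256.46785895 209.99021957]] [[278.81514023 173.61478312]
 [278.86268188 171.0279701 ]]
```

View pics/t1.png

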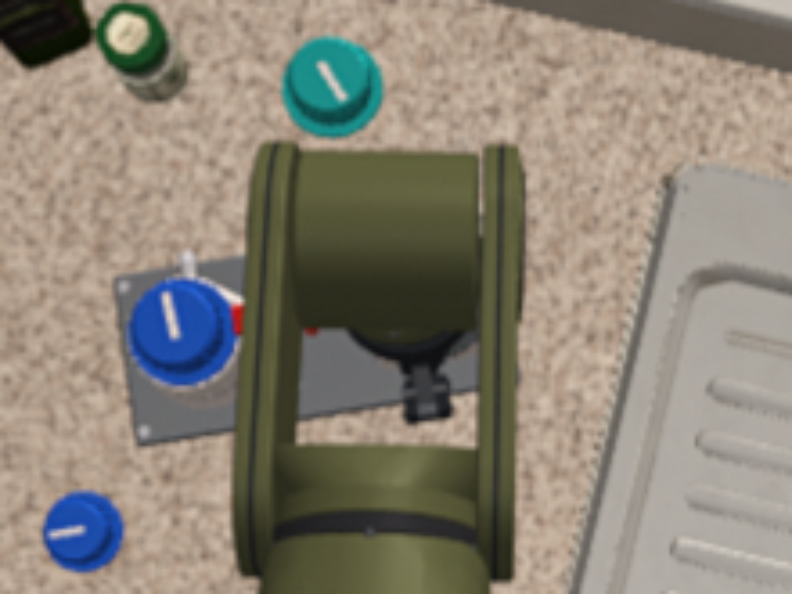

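View pics/s1.png

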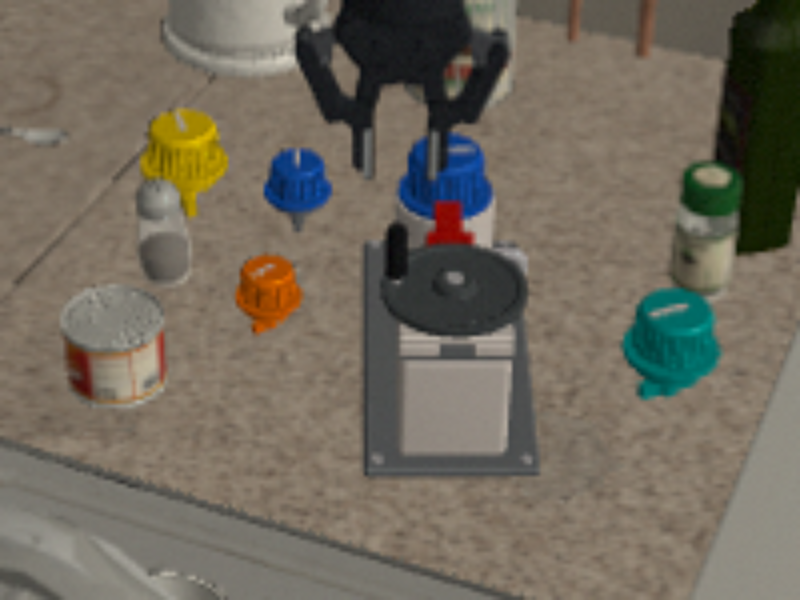

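Fingers sit over the crank grip, tips at side pixel ~(280,174), which agrees with the projected TCP. Now descend and close.

```bash
python3 -m handwheel '[[[0,0,0,0.025,-0.002,-0.002,0.4],[0,0,0,0.05,-0.002,-0.002,0.4],[0,0,0,0.073,-0.002,-0.002,0.4],[0,0,0,0.073,-0.002,-0.002,0.4],[0,0,0,0.073,-0.002,-0.002,0],[0,0,0,0.073,-0.002,-0.002,0],[0,0,0,0.073,-0.002,-0.002,0],[0,0,0,0.073,-0.002,-0.002,0]]]' 40
python3 - <<'E'
from h import *
to([.553,.0355,.147],.14)
s=manip.read_camera("side")
cv2.imwrite("pics/s2.png",cv2.resize(s["image"][130:280,180:380],None,fx=4,fy=4))
E
```

```text
clock: 3.15
ee_pos: [0.5529, 0.0328, 0.1526]
ee_rot: [1.325, 1.565, -0.11]
ft_force: [7.4, -1.6, -10.8]
finger_gap: 0.0131
p [0.5529 0.0328 0.1526] yaw 0.136 tilt [-1.     0.006  0.001] gap 0.0131 F [  7.4  -1.6 -10.8] tau [-0.11 -1.01 -0.01] t 3.15 q [-0.04 -0.02  1.95 -0.    1.21 -0.17]
shift [ 0.0056  0.0004 -0.0027]
turn [-0.0035  0.0015 -0.0059]
```

View pics/s2.png

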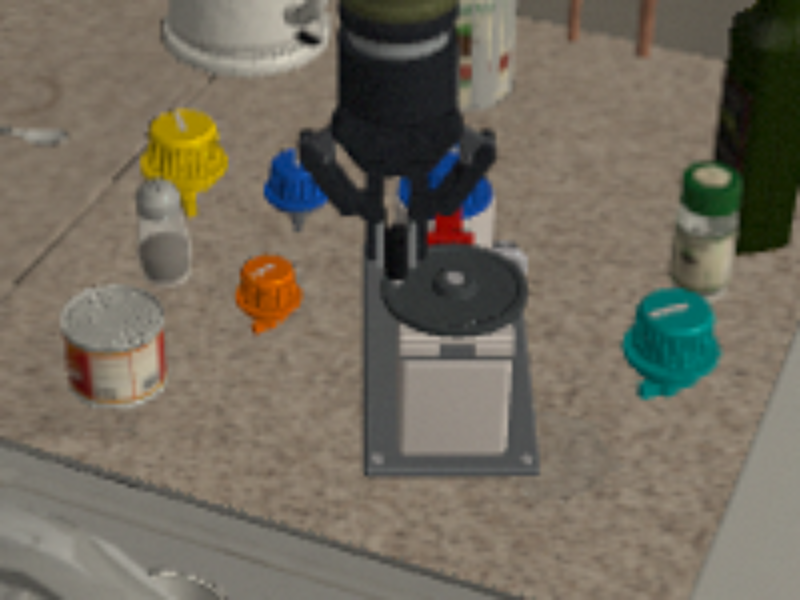

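Grip held (gap 13 mm, sleeve between the pads at crop ~(397,250)). Next, the rows for the arc.

```bash
cat >> h.py <<'E'
def arc(a0,a1,n=10,c=np.array([.5925,.0355]),r=.04,yaw=.137):
    ty=np.array([np.cos(yaw),np.sin(yaw)]); tz=np.array([np.sin(yaw),-np.cos(yaw)])
    f=lambda a: r*np.array([np.cos(np.pi+a),np.sin(np.pi+a)])
    for a in np.linspace(a0,a1,n+1)[1:]:
        d=f(a)-f(a0); print(round(a,2),"y %.4f z %.4f"%(d@ty,d@tz))
E
python3 -c "
from h import *
arc(0,1.2,8)"
```

```text
0.15 y -0.0004 z 0.0060
0.3 y 0.0002 z 0.0120
0.45 y 0.0016 z 0.0178
0.6 y 0.0038 z 0.0233
0.75 y 0.0069 z 0.0285
0.9 y 0.0107 z 0.0331
1.05 y 0.0152 z 0.0371
1.2 y 0.0202 z 0.0404
```

```bash
python3 -m handwheel '[[[0,0,0,0,0,0.006,0],[0,0,0,0,0,0.012,0],[0,0,0,0,0.002,0.018,0],[0,0,0,0,0.004,0.023,0],[0,0,0,0,0.007,0.0285,0],[0,0,0,0,0.011,0.033,0],[0,0,0,0,0.015,0.037,0],[0,0,0,0,0.02,0.04,0],[0,0,0,0,0.02,0.04,0]]]'
python3 - <<'E'
from h import *
to([.5925-.04*np.cos(1.2),.0355-.04*np.sin(1.2),.15],.137)
arc(1.2,2.4,8)
s=manip.read_camera("side")
cv2.imwrite("pics/s3.png",cv2.resize(s["image"][130:280,180:380],None,fx=4,fy=4))
E
```

```text
clock: 3.95
ee_pos: [0.5777, -0.0042, 0.1525]
ee_rot: [0.814, 1.568, -0.619]
ft_force: [1.7, -0.8, -1.3]
finger_gap: 0.0134
p [ 0.5777 -0.0042  0.1525] yaw 0.137 tilt [-1.     0.002  0.002] gap 0.0134 F [ 1.7 -0.8 -1.3] tau [-0.06 -0.06  0.02] t 3.95 q [-0.1   0.03  1.9  -0.    1.21 -0.24]
shift [ 0.0025  0.0006 -0.0023]
turn [ 0.0004  0.0016 -0.0017]
1.35 y 0.0054 z 0.0025
1.5 y 0.0112 z 0.0042
1.65 y 0.0171 z 0.0050
1.8 y 0.0231 z 0.0049
1.95 y 0.0290 z 0.0039
2.1 y 0.0347 z 0.0020
2.25 y 0.0401 z -0.0007
2.4 y 0.0450 z -0.0042
```

View pics/s3.png

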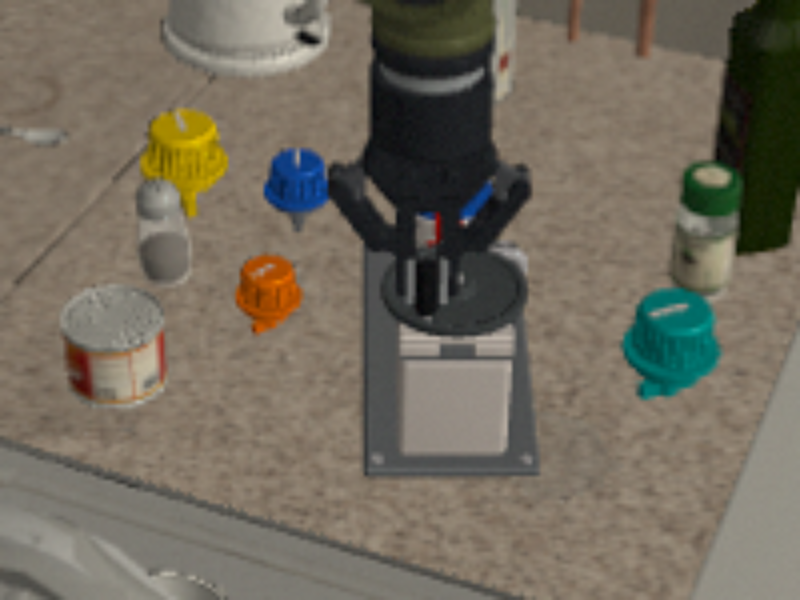

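The crank turns freely with the grip still held (crop ~(427,285)). Continuing.

```bash
python3 -m handwheel '[[[0,0,0,0,0.005,0.002,0],[0,0,0,0,0.011,0.003,0],[0,0,0,0,0.017,0.004,0],[0,0,0,0,0.023,0.004,0],[0,0,0,0,0.029,0.003,0],[0,0,0,0,0.0345,0.001,0],[0,0,0,0,0.04,-0.002,0],[0,0,0,0,0.045,-0.006,0],[0,0,0,0,0.045,-0.006,0]]]'
python3 - <<'E'
from h import *
to([.5925-.04*np.cos(2.4),.0355-.04*np.sin(2.4),.15],.137)
arc(2.4,3.3,6)
E
```

```text
clock: 4.75
ee_pos: [0.6234, 0.007, 0.1526]
ee_rot: [0.891, 1.562, -0.542]
ft_force: [7.7, -6.1, -3.4]
finger_gap: 0.0135
p [0.6234 0.007  0.1526] yaw 0.138 tilt [-1.     0.007  0.005] gap 0.0135 F [ 7.7 -6.1 -3.4] tau [-0.92 -1.09 -0.04] t 4.75 q [-0.07  0.13  1.79 -0.    1.21 -0.21]
shift [ 0.0026 -0.0012 -0.0016]
turn [ 0.0011  0.0055 -0.0068]
2.55 y 0.0043 z -0.0042
2.7 y 0.0080 z -0.0089
2.85 y 0.0109 z -0.0142
3.0 y 0.0129 z -0.0198
3.15 y 0.0141 z -0.0257
3.3 y 0.0145 z -0.0316
```

```bash
python3 -m handwheel '[[[0,0,0,0,0.005,-0.004,0],[0,0,0,0,0.009,-0.008,0],[0,0,0,0,0.012,-0.014,0],[0,0,0,0,0.014,-0.0195,0],[0,0,0,0,0.015,-0.025,0],[0,0,0,0,0.015,-0.025,0]]]'
python3 - <<'E'
from h import *
to([.5925-.04*np.cos(3.15),.0355-.04*np.sin(3.15),.15],.137)
s=manip.read_camera("side");t=manip.read_camera("top")
cv2.imwrite("pics/s4.png",cv2.resize(s["image"][130:280,180:380],None,fx=4,fy=4))
cv2.imwrite("pics/t4.png",cv2.resize(t["image"][165:285,140:300],None,fx=5,fy=5))
arc(3.15,3.6,3)
E
```

```text
clock: 5.25
ee_pos: [0.633, 0.0319, 0.1525]
ee_rot: [0.182, 1.559, -1.249]
ft_force: [4.1, -17.6, 1.3]
finger_gap: 0.0134
p [0.633  0.0319 0.1525] yaw 0.14 tilt [-1.     0.002  0.011] gap 0.0134 F [  4.1 -17.6   1.3] tau [-2.9  -0.52  0.03] t 5.25 q [-0.03  0.15  1.77 -0.01  1.22 -0.17]
shift [ 0.0024  0.     -0.004 ]
turn [ 0.0027  0.0111 -0.0021]
3.3 y 0.0003 z -0.0060
3.45 y -0.0003 z -0.0120
3.6 y -0.0017 z -0.0178
```

View pics/s4.png

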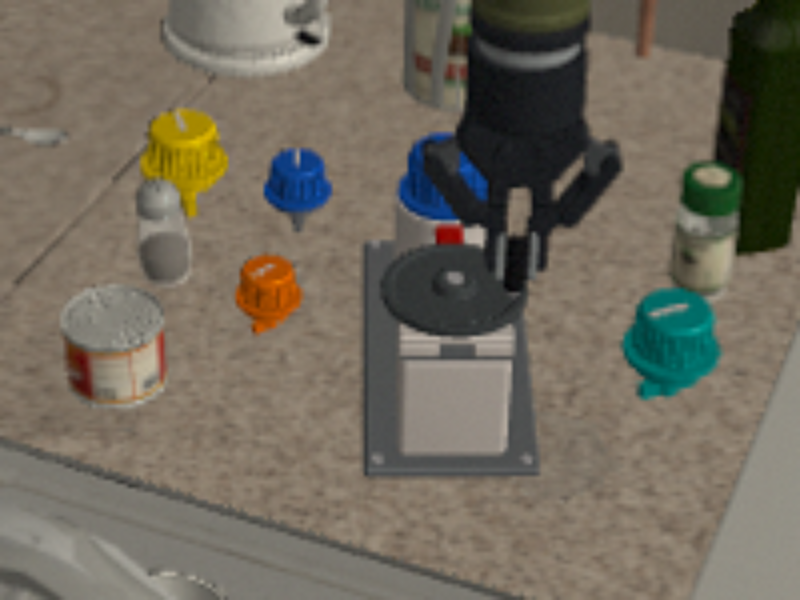

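View pics/t4.png

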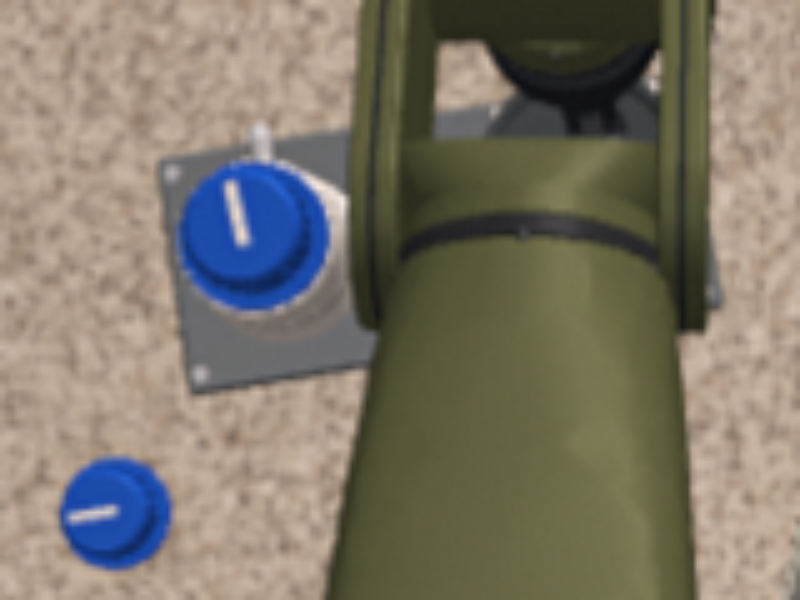

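The bar is back and tangential force rises to 17.6 N, so it may be at the stop. I'll push a little further to test it.

```bash
python3 -m handwheel '[[[0,0,0,0,0,-0.003,0],[0,0,0,0,0,-0.006,0],[0,0,0,0,0,-0.006,0],[0,0,0,0,0,-0.006,0]]]'
python3 - <<'E'
from h import *
to([.5925-.04*np.cos(3.15),.0355-.04*np.sin(3.15),.15],.137)
s=manip.read_camera("side")
im=s["image"]
cv2.imwrite("pics/s5.png",cv2.resize(im[165:245,250:340],None,fx=7,fy=7,interpolation=cv2.INTER_CUBIC))
E
```

```text
clock: 5.68
ee_pos: [0.633, 0.0324, 0.1526]
ee_rot: [0.146, 1.551, -1.287]
ft_force: [6.5, -32.4, -1.1]
finger_gap: 0.0135
p [0.633  0.0324 0.1526] yaw 0.138 tilt [-1.     0.003  0.02 ] gap 0.0135 F [  6.5 -32.4  -1.1] tau [-5.23 -0.97 -0.  ] t 5.6833 q [-0.03  0.15  1.77 -0.02  1.21 -0.16]
shift [ 0.0025  0.     -0.0035]
turn [ 0.001   0.0198 -0.0029]
```

View pics/s5.png

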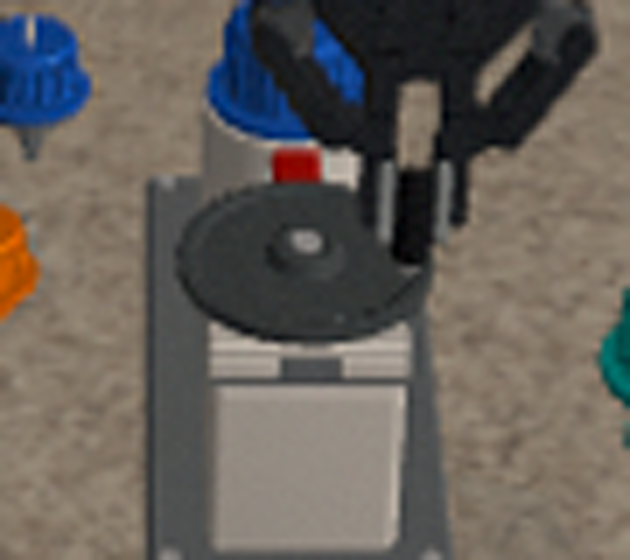

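Hard stop confirmed: 6 mm more command gave 0.5 mm of motion and 32 N. The bar tip is withdrawn under the wheel edge (crop ~(297,165)). Release and rise.

```bash
python3 -m handwheel '[[[0,0,0,0,0,0.004,0],[0,0,0,0,0,0.004,0.4],[0,0,0,0,0,0.004,0.4],[0,0,0,0,0,0.004,0.4],[0,0,0,-0.03,0,0.004,0.4],[0,0,0,-0.07,0,0.004,1],[0,0,0,-0.09,0,0.004,1],[0,0,0,-0.09,0,0.004,1]]]'
python3 - <<'E'
from h import *
to([.570,.194,.22],.14)
s=manip.read_camera("side")
cv2.imwrite("pics/s6.png",cv2.resize(s["image"][130:280,180:380],None,fx=4,fy=4))
E
```

```text
clock: 6.4
ee_pos: [0.6339, 0.0392, 0.2486]
ee_rot: [1.486, 1.56, 0.055]
ft_force: [1.0, 0.1, 0.5]
finger_gap: 0.0688
p [0.6339 0.0392 0.2486] yaw 0.14 tilt [-1.     0.011  0.001] gap 0.0688 F [1.  0.1 0.5] tau [ 0.01  0.   -0.05] t 6.4 q [-0.02  0.08  1.68  0.    1.37 -0.16]
shift [ 0.028  -0.042  -0.1622]
turn [-0.0003  0.0009 -0.0107]
```

View pics/s6.png

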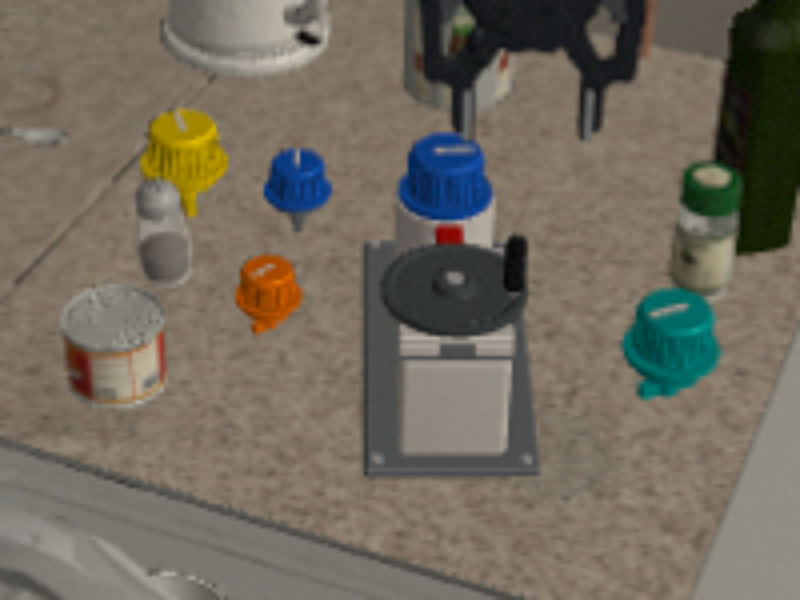

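Released cleanly: the grip stays at crop (515,262) and the bar stays back. Now go to the cap.

```bash
python3 -m handwheel '[[[0,0,0,0.005,-0.01,-0.035,1],[0,0,0,0.01,-0.02,-0.075,1],[0,0,0,0.015,-0.03,-0.11,1],[0,0,0,0.02,-0.038,-0.145,1],[0,0,-0.01,0.028,-0.042,-0.162,1],[0,0,-0.01,0.028,-0.042,-0.162,1],[0,0,-0.01,0.028,-0.042,-0.162,1]]]'
python3 - <<'E'
from h import *
to([.570,.194,.112],.14)
s=manip.read_camera("side")
cv2.imwrite("pics/s7.png",cv2.resize(s["image"][110:230,220:380],None,fx=5,fy=5))
E
```

```text
clock: 7.03
ee_pos: [0.5656, 0.1936, 0.211]
ee_rot: [-1.538, 1.557, -2.968]
ft_force: [0.2, 0.1, 0.7]
finger_gap: 0.0854
p [0.5656 0.1936 0.211 ] yaw 0.141 tilt [-1.    -0.014  0.   ] gap 0.0854 F [0.2 0.1 0.7] tau [-0.02 -0.   -0.01] t 7.0333 q [0.24 0.04 1.79 0.   1.33 0.1 ]
shift [0.0989 0.0058 0.0002]
turn [0.001  0.0005 0.014 ]
```

View pics/s7.png

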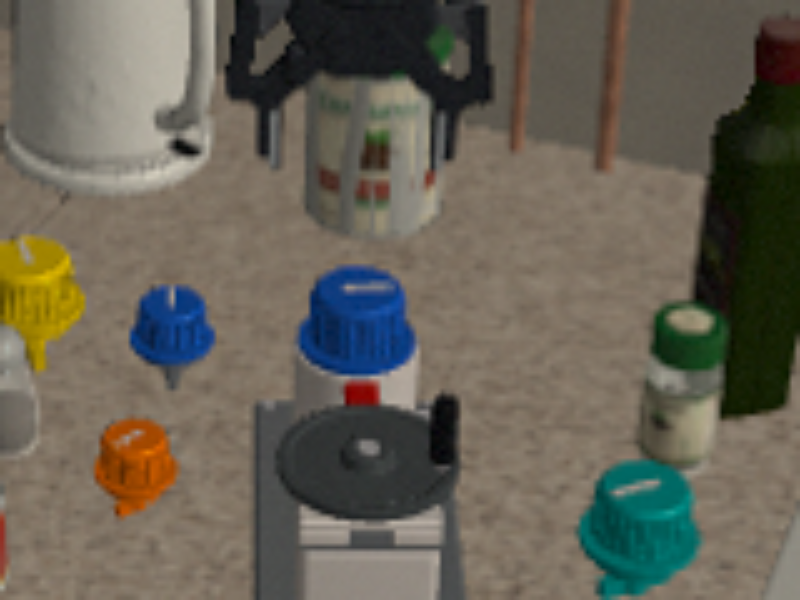

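```bash
python3 -m handwheel '[[[0,0,0.01,0.02,0.005,0,1],[0,0,0.01,0.035,0.005,0,1],[0,0,0.01,0.04,0.005,0,1],[0,0,0.01,0.04,0.005,0,1],[0,0,0.01,0.04,0.005,0,1]]]'
python3 - <<'E'
from h import *
to([.570,.194,.111],.14)
t=manip.read_camera("top")
cv2.imwrite("pics/t7.png",cv2.resize(t["image"][165:285,120:280],None,fx=5,fy=5))
E
```

```text
clock: 7.5
ee_pos: [0.5722, 0.1924, 0.1734]
ee_rot: [-1.232, 1.571, -2.666]
ft_force: [1.0, 0.5, 0.8]
finger_gap: 0.0855
p [0.5722 0.1924 0.1734] yaw 0.137 tilt [-1. -0.  0.] gap 0.0855 F [1.  0.5 0.8] tau [-0.01 -0.01 -0.04] t 7.5 q [ 0.24  0.07  1.82 -0.    1.25  0.1 ]
shift [ 0.0624 -0.002  -0.0019]
turn [-0.0032  0.0001  0.0002]
```

View pics/t7.png

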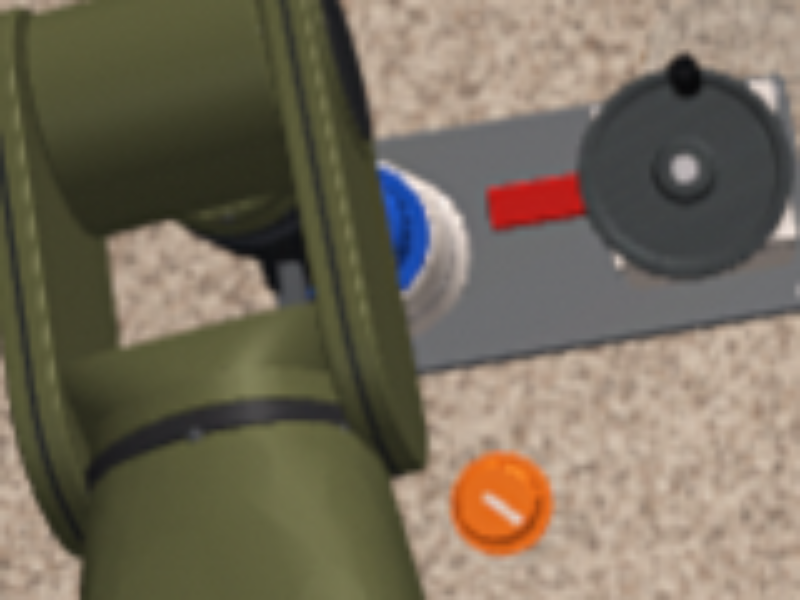

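The top view shows the red bar drawn back (tip crop (490,208)), well clear of the blue cap. Descend and grip.

```bash
python3 -m handwheel '[[[0,0,0,0.02,-0.002,-0.002,1],[0,0,0,0.04,-0.002,-0.002,1],[0,0,0,0.062,-0.002,-0.002,1],[0,0,0,0.062,-0.002,-0.002,1],[0,0,0,0.062,-0.002,-0.002,1]]]'
python3 - <<'E'
from h import *
to([.570,.194,.111],.14)
s=manip.read_camera("side"); t=manip.read_camera("top")
print("bar tip",ray(t,(120+98,165+41.5),.111), np.linalg.norm(ray(t,(120+98,165+41.5),.111)[:2]-[.570,.194]))
cv2.imwrite("pics/s8.png",cv2.resize(s["image"][110:230,220:380],None,fx=5,fy=5))
E
```

```text
clock: 7.97
ee_pos: [0.5694, 0.1946, 0.1112]
ee_rot: [-1.464, 1.569, -2.897]
ft_force: [-0.6, -0.2, 0.6]
finger_gap: 0.0852
p [0.5694 0.1946 0.1112] yaw 0.138 tilt [-1.    -0.001  0.   ] gap 0.0852 F [-0.6 -0.2  0.6] tau [-0.01 -0.02  0.  ] t 7.9667 q [ 0.24  0.13  1.87 -0.    1.14  0.1 ]
shift [0.0002 0.0005 0.0007]
turn [-0.0023  0.0001  0.0013]
bar tip [0.57893586 0.12591442 0.111     ] 0.06866947011793216
```

View pics/s8.png

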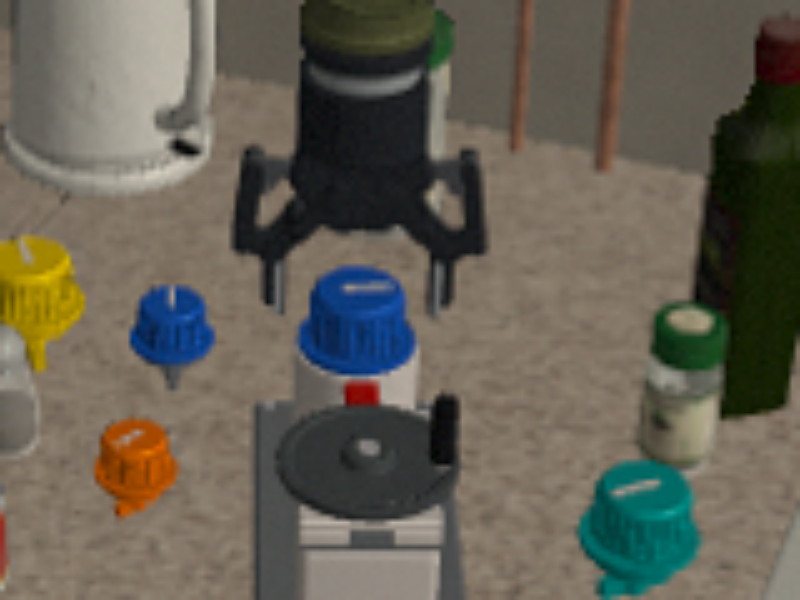

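Fingers straddle the cap symmetrically (tips (277,312) and (437,315), cap axis x≈357 in the crop). Close.

```bash
python3 -m handwheel '[[[0,0,0,0,0,0,0.5],[0,0,0,0,0,0,0.3],[0,0,0,0,0,0,0.3],[0,0,0,0,0,0,0.3],[0,0,0,0,0,0,0.3],[0,0,0,0,0,0,0.3]]]' 80
python3 - <<'E'
from h import *
to([.570,.194,.111],.14)
E
```

```text
clock: 8.57
ee_pos: [0.5711, 0.1952, 0.1137]
ee_rot: [1.684, 1.567, 0.252]
ft_force: [-0.3, 0.0, 6.1]
finger_gap: 0.0533
p [0.5711 0.1952 0.1137] yaw 0.138 tilt [-1.     0.004 -0.   ] gap 0.0533 F [-0.3  0.   6.1] tau [-0.06  0.17 -0.01] t 8.5667 q [0.24 0.13 1.86 0.   1.14 0.1 ]
shift [ 0.0027 -0.0013  0.0011]
turn [-0.002  -0.0004 -0.0038]
```

```bash
python3 -m handwheel '[[[-0.06,0,0,0,0,0,0.3],[-0.12,0,0,0,0,0,0.3],[-0.18,0,0,0,0,0,0.3],[-0.24,0,0,0,0,0,0.3],[-0.3,0,0,0,0,0,0.3],[-0.3,0,0,0,0,0,0.3]]]'
python3 - <<'E'
from h import *
to([.570,.194,.111],.138)
E
```

```text
clock: 9.07
ee_pos: [0.5709, 0.1954, 0.1137]
ee_rot: [1.483, 1.567, 0.353]
ft_force: [-0.8, 0.7, 5.8]
finger_gap: 0.0531
p [0.5709 0.1954 0.1137] yaw 0.44 tilt [-1.     0.003  0.   ] gap 0.0531 F [-0.8  0.7  5.8] tau [0.03 0.2  0.1 ] t 9.0667 q [ 0.24  0.13  1.86  0.    1.14 -0.2 ]
shift [ 0.0027 -0.0015  0.0009]
turn [ 3.022e-01 -2.000e-04 -3.500e-03]
```

```bash
python3 -m handwheel '[[[-0.06,0,0,0,0,0,0.3],[-0.12,0,0,0,0,0,0.3],[-0.18,0,0,0,0,0,0.3],[-0.24,0,0,0,0,0,0.3],[-0.3,0,0,0,0,0,0.3],[-0.3,0,0,0,0,0,0.3]]]'
python3 - <<'E'
from h import *
to([.570,.194,.111],.138)
s=manip.read_camera("side")
cv2.imwrite("pics/s9.png",cv2.resize(s["image"][110:230,220:380],None,fx=5,fy=5))
E
```

```text
clock: 9.57
ee_pos: [0.571, 0.1953, 0.1137]
ee_rot: [1.091, 1.567, 0.261]
ft_force: [-0.7, 0.1, 6.4]
finger_gap: 0.053
p [0.571  0.1953 0.1137] yaw 0.74 tilt [-1.     0.003  0.002] gap 0.053 F [-0.7  0.1  6.4] tau [-0.05  0.2   0.16] t 9.5667 q [ 0.24  0.13  1.86  0.    1.14 -0.5 ]
shift [ 0.0027 -0.0016  0.0003]
turn [ 6.022e-01  6.000e-04 -3.600e-03]
```

View pics/s9.png

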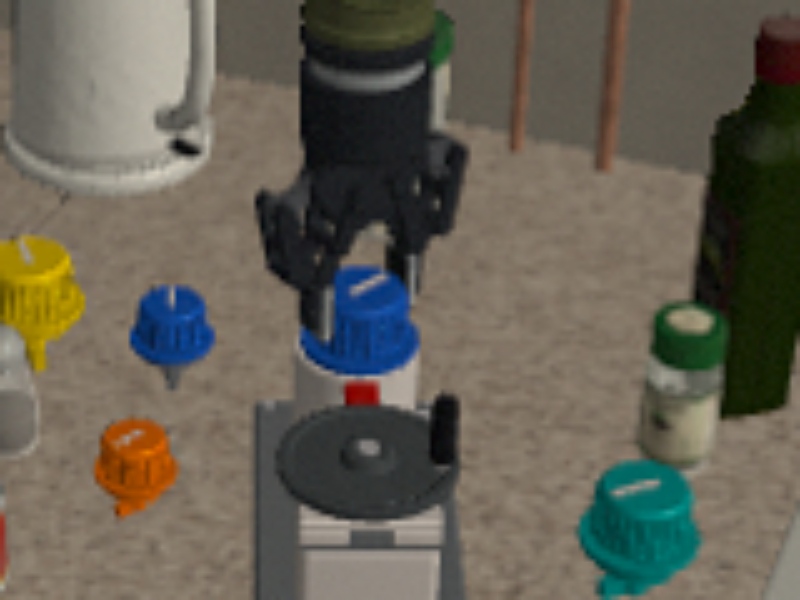

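The white line turned with the hand (now tilted up-right at (368,287)) with almost no torque, past the 0.5 rad dead-stop range. So this is the right way: ordinary thread. Continue to 1.3 rad.

```bash
python3 -m handwheel '[[[-0.08,0,0,0,0,0,0.3],[-0.16,0,0,0,0,0,0.3],[-0.24,0,0,0,0,0,0.3],[-0.32,0,0,0,0,0,0.3],[-0.4,0,0,0,0,0,0.3],[-0.48,0,0,0,0,0,0.3],[-0.56,0,0,0,0,0,0.3],[-0.64,0,0,0,0,0,0.3],[-0.7,0,0,0,0,0,0.3],[-0.7,0,0,0,0,0,0.3]]]'
python3 - <<'E'
from h import *
to([.570,.194,.111],.138)
s=manip.read_camera("side")
cv2.imwrite("pics/s10.png",cv2.resize(s["image"][110:230,220:380],None,fx=5,fy=5))
E
```

```text
clock: 10.45
ee_pos: [0.5708, 0.1942, 0.1137]
ee_rot: [-0.241, 1.568, -0.372]
ft_force: [-1.1, -3.8, 7.7]
finger_gap: 0.0533
p [0.5708 0.1942 0.1137] yaw 1.44 tilt [-1.    -0.001  0.003] gap 0.0533 F [-1.1 -3.8  7.7] tau [-0.5   0.29  0.05] t 10.45 q [ 0.24  0.13  1.86 -0.    1.15 -1.2 ]
shift [ 0.0027 -0.0003 -0.0008]
turn [ 1.3017e+00  2.7000e-03 -1.2000e-03]
```

View pics/s10.png

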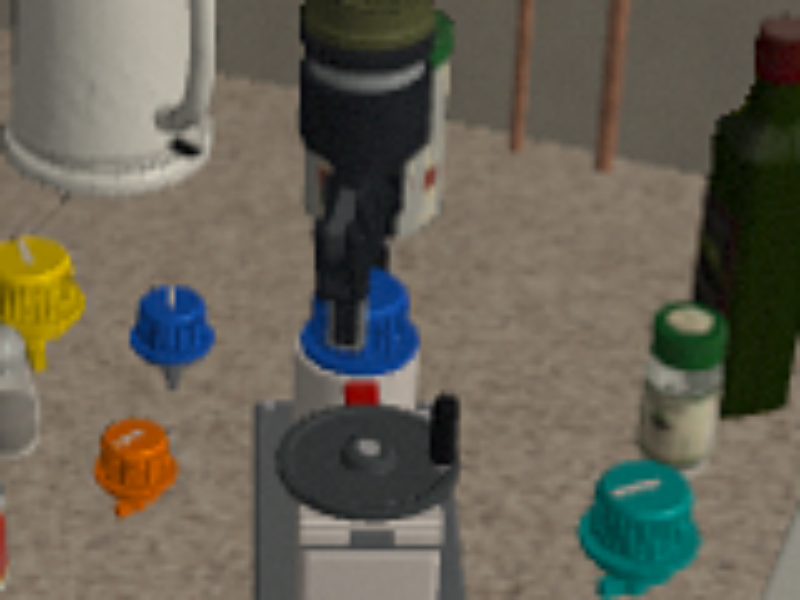

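Turned 1.3 rad with the hand still closed on the cap. Now a gentle lift test.

```bash
python3 -m handwheel '[[[0,0,0,-0.003,0,0,0.3],[0,0,0,-0.006,0,0,0.3],[0,0,0,-0.009,0,0,0.3],[0,0,0,-0.012,0,0,0.3],[0,0,0,-0.012,0,0,0.3]]]'
python3 -c "
from h import *
to([.570,.194,.111],.138)"
```

```text
clock: 10.92
ee_pos: [0.5699, 0.1951, 0.1238]
ee_rot: [0.489, 1.57, 0.357]
ft_force: [-0.2, -0.4, -1.7]
finger_gap: 0.0534
p [0.5699 0.1951 0.1238] yaw 1.438 tilt [-1.     0.     0.001] gap 0.0534 F [-0.2 -0.4 -1.7] tau [-0.02  0.05 -0.04] t 10.9167 q [ 0.24  0.12  1.86  0.    1.16 -1.2 ]
shift [ 0.0128 -0.001   0.0003]
turn [ 1.3002e+00  3.0000e-04 -7.0000e-04]
```

Free: it rose 10 mm with only the cap's weight on the wrist. Lift straight up.

```bash
python3 -m handwheel '[[[0,0,0,-0.01,0,0,0.3],[0,0,0,-0.022,0,0,0.3],[0,0,0,-0.035,0,0,0.3],[0,0,0,-0.05,0,0,0.3],[0,0,0,-0.065,0,0,0.3],[0,0,0,-0.08,0,0,0.3],[0,0,0,-0.095,0,0,0.3],[0,0,0,-0.11,0,0,0.3],[0,0,0,-0.12,0,0,0.3],[0,0,0,-0.12,0,0,0.3]]]'
python3 -m handwheel '[[[0,0,0,0,0,0,0.3],[0,0,0,0,0,0,0.3],[0,0,0,0,0,0,0.3],[0,0,0,0,0,0,0.3]]]'
python3 - <<'E'
from h import *
to([.570,.194,.111],.138)
s=manip.read_camera("side"); t=manip.read_camera("top")
cv2.imwrite("pics/s11.png",cv2.resize(s["image"][80:245,180:400],None,fx=3.6,fy=3.6))
cv2.imwrite("pics/t11.png",cv2.resize(t["image"],None,fx=1.4,fy=1.4))
E
```

```text
clock: 11.75
ee_pos: [0.5713, 0.1953, 0.248]
ee_rot: [0.382, 1.564, 0.249]
ft_force: [0.2, 0.0, -0.7]
finger_gap: 0.0537
clock: 12.08
ee_pos: [0.5691, 0.1947, 0.2418]
ee_rot: [-2.78, 1.568, -2.913]
ft_force: [-0.5, 0.2, -1.5]
finger_gap: 0.0531
p [0.5691 0.1947 0.2418] yaw 1.438 tilt [-1.    -0.001 -0.002] gap 0.0531 F [-0.5  0.2 -1.5] tau [ 0.02 -0.03 -0.01] t 12.0833 q [ 0.24  0.02  1.76  0.    1.37 -1.2 ]
shift [ 0.1308 -0.0005  0.0013]
turn [ 1.3e+00 -1.3e-03  2.1e-03]
```

View pics/s11.png

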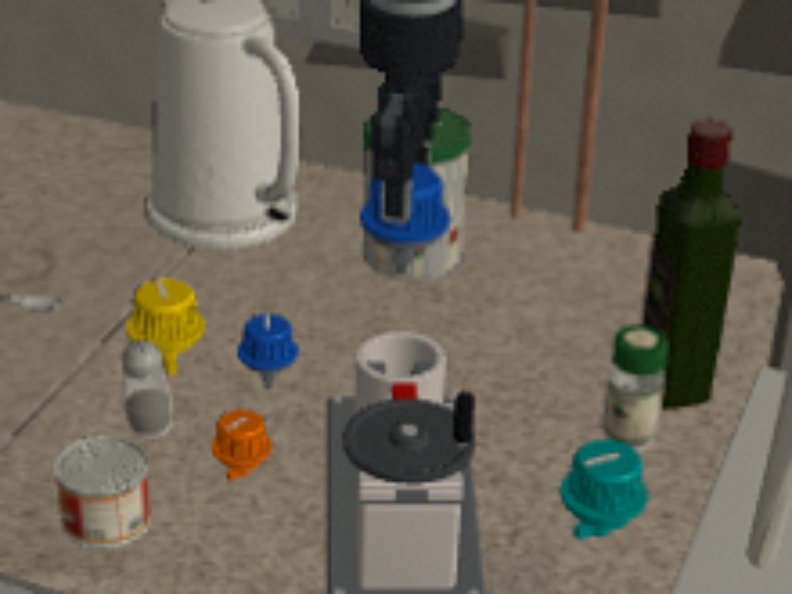

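View pics/t11.png

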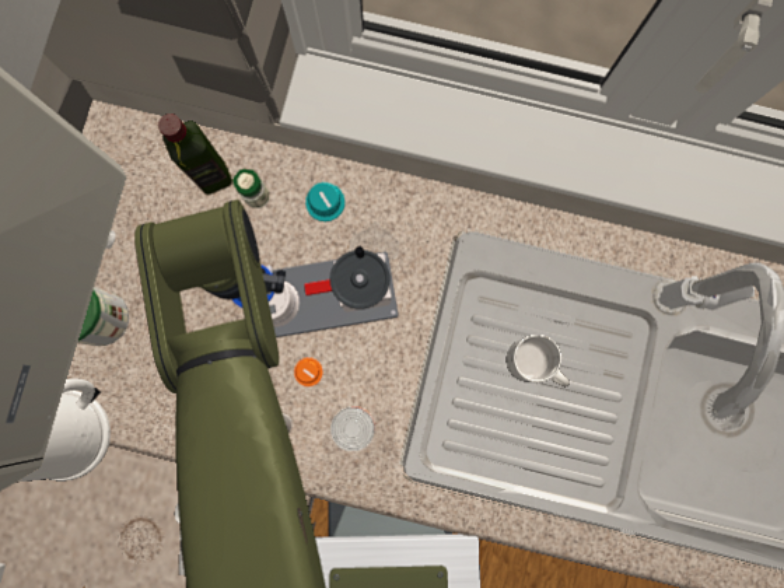

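The cap hangs level in the gripper at (405,205), about 95 mm clear of the open housing at (400,360). The bar is back at (404,390), and the mug, tin, salt and spice jar stand where they were. Handing in.

```bash
python3 -c "
from rig import manip
print(manip.finish_job())"
```

```text
the job is handed in; nothing more can be done
None
```

The filter is open, and I handed the job in at about 12 s with the blue cap still held above the open housing.

- **Crank:** I wound it counter-clockwise to its hard stop. Pushing the command 6 mm further moved it only 0.5 mm, at 32 N. The red bar's tip measured about 69 mm from the housing axis, against 66 mm nominal; that is roughly within camera error. The shoulder itself was hidden from view.
- **Cap:** I tried counter-clockwise first and it turned freely through 1.3 rad, so the thread is ordinary and I never needed the other direction. It then lifted straight out with only about 1.5 N on the wrist, roughly its own weight.
- **Last checks:**
  - The cap is level to within about 0.003 rad.
  - The gripper reads 53 mm on the 56 mm grip. It also read about 2 mm low on the crank grip, so I take that as a sensor offset.
  - The plug is about 95 mm above the mouth and the bar is still back.
  - The last pictures show the mug, tin, salt and spice jar undisturbed. That is by eye; I did not re-measure their positions.

The two cameras disagreed by up to about 7 mm on the cap's position, so I used a compromise that fitted both pictures. The gripper closed on the cap without noticeable side force.

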